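# Shut the draught shield and tare the balance at its sunken key

## Robot

A 6-joint arm with a two-finger parallel gripper is mounted at the origin on a cart in front of the work surface, level with it; the furniture and walls round the work are solid. World frame = base frame: x ahead of the robot, y to its left, z up, the work surface at z = 0. Lengths are in mm, angles in degrees, forces in N, time in s.
With the tool pointing down it reaches from about 350 to 850 mm from the base axis. Payload 8.1 kg.
Tool frame: the origin (TCP) lies midway between the tips of the shut fingers; the grasp point (between the pads) lies 19 mm behind it; z points along the fingers, y is the line along which they close (so a half turn about z gives the same grasp; the last joint's range is limited). The gripper opens to 85 mm and grips with 20 to 120 N. Pads are 22 mm wide; open, the fingers measure 114 mm over their backs; the gripper's body (76 mm by 85 mm) begins 54 mm behind the grasp point. The pads swing forward as they close: fully open they stand 13 mm farther back than shut.
Start: joints at [-81.039, 7.471, 85.268, -0, 87.261, -4.893], TCP at [143.691, -582.544, 199.492] pointing down, gripper open.
Joint ranges: [-169.43, 169.43], [-51.17, 129.36], [1.28, 143.12], [-76.62, 256.62], [0, 156.53], [-152.29, 152.29]. Speed limits (degrees/s): [136.94, 136.94, 159.86, 180, 180, 180].

## Interface

Orientations are given as [roll, pitch, yaw] about the fixed x, y, z axes, in that order (R = Rz(yaw) Ry(pitch) Rx(roll)).
In Python, from bench import r gives the robot as it stands.
- The arm moves only by the tool send_rows, never from a script. Its argument "increments" is a list of rows, each a list of 6 numbers: the shift along the tool's x, y, z in mm, then the turn, a rotation vector about the tool's x, y, z in rad. A call has 1 to 5 rows; each row shifts and turns the commanded pose from where the row before left it, along the tool's axes as they then stand; what a row does not reach is not made up. A row lasts 1/8 s, in which the tool goes at most 62.5 mm and 10.7 degrees, less where a joint would pass 70% of its speed; a pose out of reach is approached as far as the arm can. A call is refused whole if a number of a shift passes 62.5 or a number of a turn 0.188, either way. A call with a gripper value outside its range is refused whole. "grip" is the closure, from -1 (fully open) to 1 (shut), set as the call begins (left out, the last holds). The fingers move at their own pace and stop on an object; "grip_force" is the grip in N (left out, the last holds). Time passes only in rows, so rows that do not move let the fingers close. It gives the time, the measured TCP pose, the force, the opening and the grip force at its end, in the units of the state.
- r.sense(): the state, without advancing time (a new reading comes with each control period).
- r.snapshot(name): name is "scene" or "top" or "wrist"; returns a dict with "img" (384x512x3 uint8, blue, green, red), "z_map" (384x512 float32, mm along the optical axis (not along the pixel's ray), 0 where there is no reading), "fx", "fy", "cx", "cy" (pixels), "view" (4x4, takes a point from world to camera coordinates). Camera axes: x right, y down, z forward; pixel columns grow to the right and rows downward; lengths in mm; the calibration is good to about 2 mm. The wrist camera is an equidistant fisheye: a pixel r from the principal point sees the ray r / f radians off the axis. A picture is of the moment at which its call begins.
- r.hand_in(): hands the job in; it is judged then, once.
The state is a dict: "time": time; "joint_pos": joint angles; "qd": joint speeds; "joint_efforts": joint torques, N m; "tool_pos": TCP position; "tcp_rot": TCP orientation; "ft_force": force on the tool from outside, world axes, zero at the start; "wrist_torque": the same for the moment, N m; "finger_gap": finger opening in mm; "grip_force": force on a finger pad.
Only numpy, scipy, OpenCV 4.12 (cv2) and the standard library are available. Lean on these libraries where they do the work, as an engineer would, in place of code of your own. Each camera call takes 0.05 s, during which the arm holds its last target. There are 200 camera calls.

## Task

Tare the laboratory balance with the sample vial standing on its pan: with a fingertip, push the glass lid of the draught shield fully shut, then reach down into the well of the blue tare key, press the key all the way down for about a second and let it come up again. Push gently, do not press the red power key in the other well, and pick nothing up: the sample vial, the black-capped vial and the green pencil stay where they are.

Things in the scene. Friction and masses are not known exactly. Their poses are not given: they have to be found in the camera images.
- balance: Precision balance, 234 x 190 x 150 mm, fixed. Origin on the bench under its middle; x from the keys at its front to its back, y to its left, z up. Front deck (50 mm high, x -115 to -45 mm) with two wells; sloped display up to 71 mm at x = -5; then a glass draught shield (x 4 to 121, y -61 to 61 mm; rails 140 mm high run back to x = 164) round a pan (86 mm across, 68 mm high, centre x = 62)
- tare_well (a point): Centre of the mouth of the tare key's well, on the deck, 50 mm high, at x = -77, y = +42 mm of the balance (front left). A straight upright pit, 34 mm along the balance's x by 44 mm along its y, with a thin grey bezel 2 mm high; the key's top lies 18 mm below the mouth. Axes as the balance's
- tare_key_top (a point): Centre of the top of the blue tare key (31 x 41 mm, flat) at the bottom of its well; moves with the key
- tare_key (a joint): How far the blue tare key is pressed down, m: 0 up, 0.004 at its stop. A spring (1.7 N at first, 5 N at the stop) brings it back up
- power_key_top (a point): Centre of the top of the red power key in an identical well at x = -77, y = -42 mm of the balance (front right); to be left alone
- power_key (a joint): How far the red power key is pressed down, m: 0 up, 0.004 at its stop
- shield_lid (a joint): How far the shield's glass lid is open, m: 0 shut against its stop, up to 0.075 open. It slides level along the balance's x (opens to the back, shuts towards the front) in rails, with about 1.5 N of friction, and stays where it is left; it cannot lift off
- lid_catch (a point): Centre of the upright rear face of the dark finger catch on the lid, a ridge 56 mm wide (along y) near the lid's front edge; its front is a ramp. The face looks to the balance's +x: push it towards -x to shut the lid. The point is 6 mm below the ridge's top and 7 mm above the flat glass, which runs on 94 mm behind the catch. Moves with the lid; axes as the balance's
- sample_vial: Sample vial: glass with a white cap, 19 mm across, 54 mm high, loose on the pan inside the shield. Origin at the centre of its underside, z up
- black_vial: Small glass vial with a black cap, 19 mm across, 54 mm high, standing loose to the right of the balance. Origin at the centre of its underside, z up
- green_pencil: Green hexagonal pencil, 123 mm long, 7 mm thick, lying loose on the bench to the right of the balance, long along its own y. Origin at the centre of its underside
Things that resemble listed ones, but are neither listed nor needed, are in the scene too. Of the things like the black_vial, leave any that is orange; of the rest the smaller one is meant.

How it is judged:
By the outcome, as a careful person would: the job done as asked, in the order asked, and still so for the second after the job is handed in, with the robot touching nothing.
It also fails if it takes over 40 s, if anything falls off the work surface, if the arm or the gripper's body presses on something with over 40 N, if the wrist force passes 120 N, or if a joint passes its speed limit or range.

## Working session

There is one attempt and no reset: what is moved stays moved. The work goes in short steps, Python scripts to look and compute and a tool call to move; the robot and the scene stay as the last step left them, time stands still between calls to the robot, and variables do not carry over. Pictures are saved under pics/ and viewed, at most 10 in all, crops included, and the job is handed in when it is done.

Besides the shell and the picture viewer there is one more tool, called as a command line: name --pt "numbers of a row" for each row, then --argument value for the rest. send_rows: Moves the arm, as the interface text tells. Its arguments: {"type":"object","properties":{"increments":{"type":"array"},"grip":{"type":"number"},"grip_force":{"type":"number"}},"required":["increments"]}

```bash
mkdir -p pics; cat > h.py <<'E'
import numpy as np, cv2
from bench import r
def px2w(s,u,v,z=None):
    z=z or s["z_map"][int(v),int(u)]
    p=np.array([(u-s["cx"])/s["fx"]*z,(v-s["cy"])/s["fy"]*z,z,1])
    return (np.linalg.inv(s["view"])@p)[:3]
def w2px(s,P):
    c=s["view"]@np.append(P,1); return s["fx"]*c[0]/c[2]+s["cx"], s["fy"]*c[1]/c[2]+s["cy"]
E
python3 - <<'E'
from h import *
import pickle
a=r.snapshot("scene");b=r.snapshot("top")
pickle.dump((a,b),open("s.pkl","wb"))
cv2.imwrite("pics/a.png",cv2.resize(a["img"],(800,600)));cv2.imwrite("pics/b.png",cv2.resize(b["img"],(800,600)))
for s in(a,b): print(np.linalg.inv(s["view"]).round(2),s["fx"],s["cx"],s["cy"])
print(r.sense())
E
```

```text
[[ 7.9000e-01 -4.2000e-01  4.4000e-01  9.6570e+01]
 [-6.1000e-01 -5.3000e-01  5.9000e-01 -8.6906e+02]
 [-2.0000e-02 -7.4000e-01 -6.8000e-01  6.8130e+02]
 [ 0.0000e+00  0.0000e+00  0.0000e+00  1.0000e+00]] 389.59453254104875 255.99539977240778 183.72567718569462
[[ 0.0000e+00 -9.9000e-01  1.4000e-01  3.3116e+02]
 [-1.0000e+00 -0.0000e+00 -0.0000e+00 -3.5343e+02]
 [ 1.0000e-02 -1.4000e-01 -9.9000e-01  9.3292e+02]
 [ 0.0000e+00  0.0000e+00  0.0000e+00  1.0000e+00]] 445.0860805735057 260.78376328032584 192.2381215859719
{'time': 0.1, 'joint_pos': array([-8.10401664e+01,  7.51065421e+00,  8.53225982e+01,  6.16685503e-04,
        8.72596400e+01, -4.89317472e+00]), 'qd': array([-0.02222207, -0.05510135, -0.18972675, -0.01473947, -0.04037791,
       -0.03392338]), 'joint_efforts': array([ 1.24304421e-03, -5.70950997e+01, -5.01942945e+01, -1.96395004e-04,
        8.10916565e-03,  1.31422280e-05]), 'tool_pos': array([ 143.60119943, -582.01812795,  198.55490519]), 'tcp_rot': array([-1.79907499e+02, -8.53723932e-03,  1.38529715e+01]), 'ft_force': array([-0.39497258, -0.013005  ,  0.65736553]), 'wrist_torque': array([ 0.03400187,  0.03113532, -0.03509255]), 'grip_force': 0.0, 'finger_gap': 85.52943410455569}
```

View pics/a.png

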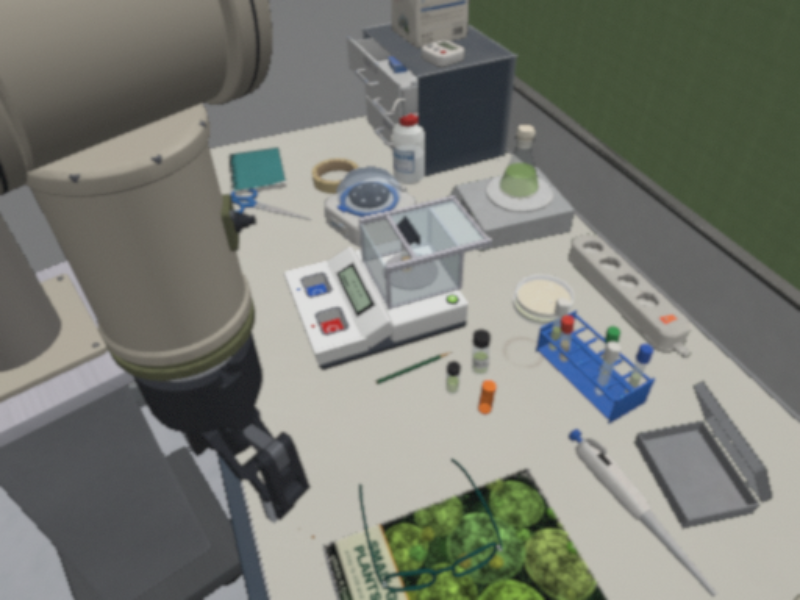

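View pics/b.png

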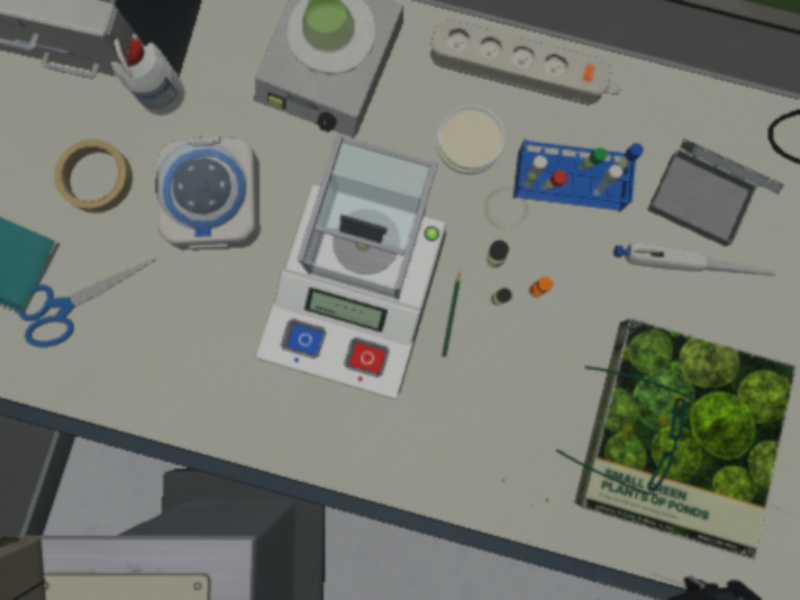

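```bash
python3 - <<'E'
from h import *
import pickle
a,b=pickle.load(open("s.pkl","rb"))
c=b["img"][85:260,160:290]
cv2.imwrite("pics/c.png",cv2.resize(c,None,fx=3.4,fy=3.4,interpolation=cv2.INTER_CUBIC))
def ray(s,u,v,zw):
    T=np.linalg.inv(s["view"]);d=T[:3,:3]@[(u-s["cx"])/s["fx"],(v-s["cy"])/s["fy"],1];o=T[:3,3]
    return (o+d*(zw-o[2])/d[2]).round(1)
k=1.5625
for n,u,v,z in[("tare",305,340,34),("pow",367,357,34),("FL",258,357,50),("FR",398,397,50),("catch",362,228,150)]:
    print(n,ray(b,u/k,v/k,z),px2w(b,u/k,v/k).round(1))
E
```

```text
tare [ 405.7 -225.3   34. ] [ 405.8 -225.2   33. ]
pow [ 384.  -305.8   34. ] [ 384.2 -305.6   30.9]
FL [ 382.6 -168.7   50. ] [ 382.6 -168.6   49.9]
FR [ 333.  -346.2   50. ] [ 333.1 -345.8   -0.9]
catch [ 525.8 -304.5  150. ] [ 526.6 -304.3  146.6]
```

View pics/c.png

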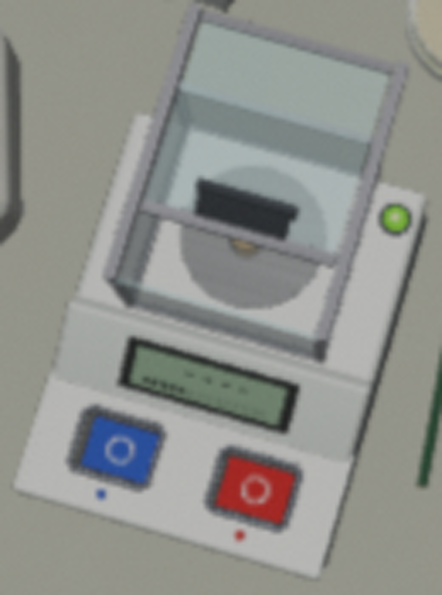

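```bash
python3 - <<'E'
from h import *
import pickle
a,b=pickle.load(open("s.pkl","rb"))
y=np.radians(-15.1);R=np.array([[np.cos(y),-np.sin(y)],[np.sin(y),np.cos(y)]]);O=np.array([469.2,-286.])
for n,u,v in[("rearL",202,181),("rearR",296,211),("mid",248,207),("m2",248,200),("glass",260,150),("glassS",300,140),("lidbar",245,237),("railL",165,140),("railR",365,165),("shf",220,322)]:
    p=px2w(b,160+u/3.4-.0,85+v/3.4); print(n,p.round(1),(R.T@(p[:2]-O)).round(1))
z=b["z_map"][130:160,215:250]
w=r.snapshot("wrist");cv2.imwrite("pics/w.png",w["img"]);T=np.linalg.inv(w["view"]);print(T.round(2),r.sense()["tool_pos"])
# scan along catch mid-line in balance frame
for x in range(30,110,4):
    P=O+R@[x,0]; u,v=w2px(b,[*P,146]); q=px2w(b,u,v) if b["z_map"][int(v),int(u)]>0 else None
    print(x,None if q is None else q[2].round(0),b["img"][int(v),int(u)])
E
```

```text
rearL [ 540.2 -282.   148.9] [67.5 22.3]
rearR [ 527.6 -331.8  134.4] [ 68.3 -29. ]
mid [ 526.8 -306.5  146.1] [61.  -4.8]
m2 [ 530.6 -306.5  146.4] [64.6 -3.8]
glass [ 561.1 -312.   135.9] [95.5 -1.2]
glassS [ 567.2 -333.7  134.4] [107.1 -20.5]
lidbar [ 512.5 -304.6  137.3] [46.6 -6.7]
railL [ 566.3 -260.4  136.2] [87.1 50. ]
railR [ 566.3 -370.    87.9] [115.7 -55.8]
shf [ 472.4 -289.   100.5] [ 3.8 -2.1]
[[ 2.4000e-01 -9.2000e-01 -3.2000e-01  2.2633e+02]
 [-9.7000e-01 -2.3000e-01 -8.0000e-02 -5.6123e+02]
 [-0.0000e+00  3.3000e-01 -9.4000e-01  3.7354e+02]
 [ 0.0000e+00  0.0000e+00  0.0000e+00  1.0000e+00]] [ 143.6235412  -582.0524373   198.66337768]
30 68.0 [131 130 129]
34 67.0 [130 129 128]
38 67.0 [130 130 128]
42 97.0 [97 97 95]
46 137.0 [137 133 132]
50 140.0 [61 58 56]
54 140.0 [51 48 44]
58 146.0 [52 48 44]
62 147.0 [50 46 43]
66 149.0 [66 60 57]
70 136.0 [138 137 127]
74 137.0 [157 157 145]
78 139.0 [157 157 146]
82 135.0 [159 158 146]
86 135.0 [179 180 168]
90 134.0 [180 181 169]
94 138.0 [159 159 148]
98 137.0 [135 134 122]
102 136.0 [133 134 123]
106 138.0 [131 133 121]
```

send_rows --pt "0 0 -12 0 0 0.169" --pt "0 0 -12 0 0 0.169" --pt "0 0 -12 0 0 0.168" --pt "20 -22 0 0 0 0" --pt "30 -34 0 0 0 0" --grip 1 --grip_force 40

```text
time: 0.78
tool_pos: [206.3, -541.5, 235.2]
tcp_rot: [-180.0, 0.0, -15.3]
ft_force: [0.6, 0.5, -0.6]
finger_gap: 0.2
grip_force: 0.0
```

send_rows --pt "35 -39 0 0 0 0" --pt "35 -39 0 0 0 0" --pt "35 -39 0 0 0 0" --pt "35 -39 0 0 0 0" --pt "35 -39 0 0 0 0"

```text
time: 1.4
tool_pos: [427.6, -397.8, 235.2]
tcp_rot: [-180.0, 0.0, -15.1]
ft_force: [-0.7, -0.9, 0.3]
finger_gap: -0.2
grip_force: 0.0
```

send_rows --pt "35 -39 0 0 0 0" --pt "35 -39 0 0 0 0" --pt "25 -28 0 0 0 0" --pt "0 0 0 0 0 0"

```text
time: 1.9
tool_pos: [547.5, -319.2, 234.6]
tcp_rot: [-179.9, 0.1, -14.9]
ft_force: [-1.2, 0.0, -0.4]
finger_gap: 0.1
grip_force: 0.0
```

send_rows --pt "9 -10 20 0 0 0" --pt "0 0 25 0 0 0" --pt "0 0 20 0 0 0" --pt "0 0 0 0 0 0"

```text
time: 2.4
tool_pos: [555.2, -313.6, 167.1]
tcp_rot: [-179.9, 0.3, -15.2]
ft_force: [-0.8, -0.6, 0.0]
finger_gap: 0.2
grip_force: 0.0
```

```bash
python3 - <<'E'
from h import *
w=r.snapshot("wrist");b=r.snapshot("top")
cv2.imwrite("pics/d.png",np.hstack([w["img"][::1,60:460],cv2.resize(b["img"][85:260,160:290],(285,384),interpolation=cv2.INTER_CUBIC)]))
a=r.snapshot("scene");cv2.imwrite("pics/e.png",cv2.resize(a["img"][100:260,180:340],(640,640)[:2] and (600,600),interpolation=cv2.INTER_CUBIC))
E
```

```text
(no output)
```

View pics/d.png

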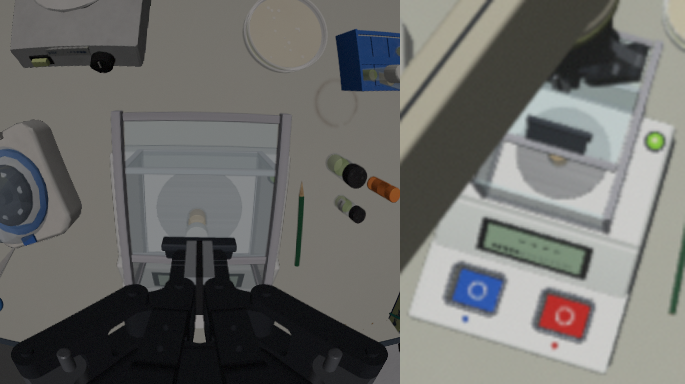

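View pics/e.png

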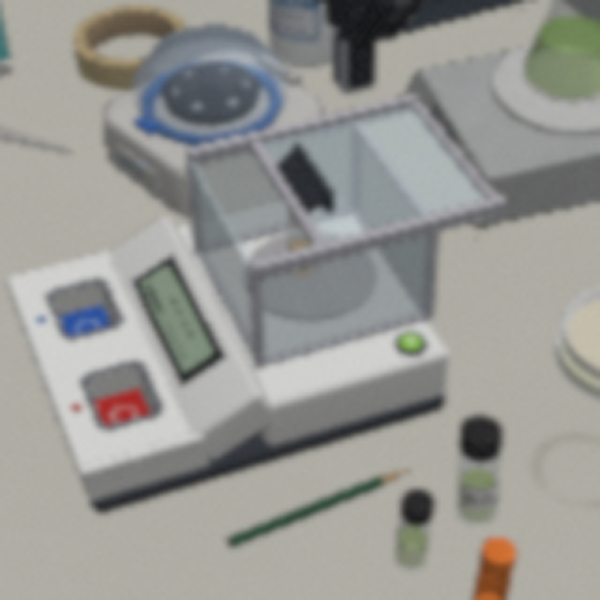

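```bash
python3 - <<'E'
from h import *
w=r.snapshot("wrist");a=r.snapshot("scene");b=r.snapshot("top")
def fe(s,P):
    c=(s["view"]@np.append(P,1))[:3];h=np.hypot(c[0],c[1]);t=np.arctan2(h,c[2]);return s["cx"]+s["fx"]*t*c[0]/h-60,s["cy"]+s["fy"]*t*c[1]/h
t=r.sense()["tool_pos"];print(t)
y=np.radians(-15.1);R=np.array([[np.cos(y),-np.sin(y)],[np.sin(y),np.cos(y)]]);O=np.array([469.2,-286.])
for n,P in dict(tcp=t,pad=t+[0,0,30],cL=[*(O+R@[67,26]),149],cR=[*(O+R@[67,-30]),149]).items():
    u,v=w2px(a,P);print(n,fe(w,P),((u-180)*3.75,(v-100)*3.75),w2px(b,P))
E
```

```text
[ 557.71385934 -314.74252845  171.93436853]
tcp (np.float64(200.67418865292416), np.float64(229.2497838755668)) (np.float64(350.76123099145025), np.float64(127.29536656479901)) (np.float64(236.98879794789212), np.float64(125.25082004128738))
pad (np.float64(200.9072426968699), np.float64(252.44041686814774)) (np.float64(351.32495820829797), np.float64(85.0657472213222)) (np.float64(236.1465765460863), np.float64(120.14575246554719))
cL (np.float64(160.2077889242955), np.float64(246.6052552033454)) (np.float64(291.74323477932154), np.float64(141.3021415540523)) (np.float64(217.3690290202581), np.float64(137.95314537669583))
cR (np.float64(233.79389182615859), np.float64(246.58210914357974)) (np.float64(327.90515246707787), np.float64(192.17265494164653)) (np.float64(247.20006374188063), np.float64(145.95648996268633))
```

```bash
python3 - <<'E'
from h import *
a=r.snapshot("scene")
u=int(180+353/3.75)
for v in range(105,142,2): print(v,(v-100)*3.75,px2w(a,u,v).round(0),a["img"][v,u])
print(r.sense()["tool_pos"],r.sense()["joint_pos"])
E
```

```text
105 18.75 [ 538. -339.  265.] [30 29 28]
107 26.25 [ 538. -339.  261.] [29 27 25]
109 33.75 [ 538. -338.  255.] [33 30 29]
111 41.25 [ 538. -339.  251.] [40 38 38]
113 48.75 [ 550. -325.  235.] [42 38 38]
115 56.25 [ 548. -327.  232.] [37 34 33]
117 63.75 [ 549. -326.  226.] [41 39 37]
119 71.25 [ 548. -327.  222.] [36 34 33]
121 78.75 [ 547. -328.  217.] [40 38 38]
123 86.25 [ 553. -321.  207.] [104 105 104]
125 93.75 [743. -94.   2.] [159 167 169]
127 101.25 [ 737. -100.    0.] [161 168 170]
129 108.75 [ 598. -268.  143.] [158 154 156]
131 116.25 [ 598. -268.  137.] [130 125 123]
133 123.75 [ 592. -275.  138.] [158 152 144]
135 131.25 [ 584. -285.  141.] [150 145 137]
137 138.75 [ 582. -287.  137.] [148 144 133]
139 146.25 [ 575. -296.  139.] [148 143 134]
141 153.75 [ 570. -301.  139.] [148 143 134]
[ 557.64239081 -314.64375972  171.75059232] [-3.40201125e+01  1.42896602e+01  8.04829721e+01  3.20557458e-04
  8.51152092e+01  7.11248868e+01]
```

```bash
python3 - <<'E'
from h import *
w=r.snapshot("wrist")
def fw(u,v):
    z=float(w["z_map"][v,u]);x,y=(u-w["cx"])/w["fx"],(v-w["cy"])/w["fy"];t=np.hypot(x,y)+1e-9;k=np.tan(t)/t
    return (np.linalg.inv(w["view"])@[x*k*z,y*k*z,z,1])[:3].round(0)
for n,u,v in[("bench",390,120),("bench2",400,280),("bench3",290,70),("deck",260,365),("catchL",230,245),("catchL",230,241),("catchR",290,245),("railL",176,170),("railR",344,170)]: print(n,fw(u,v))
for v in range(226,262,3): print(v,fw(256,v),fw(260,v),fw(264,v),w["img"][v,256])
cv2.imwrite("pics/f.png",cv2.resize(w["img"][200:300,200:320],(720,600),interpolation=cv2.INTER_CUBIC))
E
```

```text
bench [ 576. -485.    1.]
bench2 [ 333. -478.    1.]
bench3 [ 660. -378.    0.]
deck [ 569. -317.  289.]
catchL [ 541. -286.  151.]
catchL [ 540. -285.  143.]
catchR [ 528. -330.  148.]
railL [ 605. -263.  141.]
railR [ 573. -382.  139.]
226 [ 546. -308.  139.] [ 544. -311.  137.] [ 544. -314.  138.] [121 120 116]
229 [ 543. -307.  138.] [ 542. -310.  138.] [ 542. -313.  138.] [133 133 129]
232 [ 541. -306.  138.] [ 539. -309.  137.] [ 539. -312.  137.] [132 131 129]
235 [ 538. -306.  137.] [ 537. -309.  137.] [ 537. -312.  139.] [132 132 129]
238 [ 536. -305.  138.] [ 534. -308.  137.] [ 534. -311.  138.] [37 34 33]
241 [ 570. -315.  210.] [ 568. -317.  208.] [ 568. -319.  208.] [55 53 52]
244 [ 569. -315.  212.] [ 569. -317.  212.] [ 568. -319.  211.] [45 43 43]
247 [ 569. -315.  215.] [ 568. -317.  215.] [ 567. -319.  214.] [46 44 44]
250 [ 569. -315.  219.] [ 569. -317.  219.] [ 568. -319.  219.] [47 44 45]
253 [ 569. -315.  221.] [ 569. -317.  221.] [ 569. -319.  222.] [47 45 45]
256 [ 569. -315.  225.] [ 569. -317.  225.] [ 568. -319.  224.] [34 32 33]
259 [ 570. -315.  228.] [ 569. -317.  227.] [ 569. -319.  228.] [36 35 34]
```

View pics/f.png

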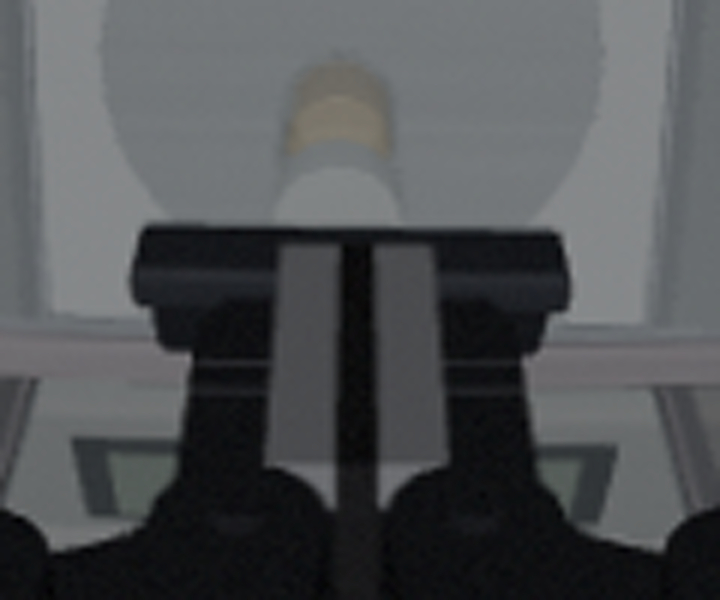

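send_rows --pt "0 0 15 0 0 0" --pt "0 0 10 0 0 0" --pt "0 0 4 0 0 0" --pt "0 0 0 0 0 0"

```text
time: 3.3
tool_pos: [556.7, -313.9, 140.7]
tcp_rot: [-180.0, 0.1, -15.1]
ft_force: [0.4, -0.1, 0.0]
finger_gap: -0.2
grip_force: 0.0
```

send_rows --pt "-7 -2 0 0 0 0" --pt "-6 -1 0 0 0 0" --pt "-5 0 0 0 0 0" --pt "-4 0 0 0 0 0" --pt "0 0 0 0 0 0"

```text
time: 3.92
tool_pos: [536.4, -305.6, 141.7]
tcp_rot: [180.0, -0.0, -15.1]
ft_force: [-0.5, -0.4, 0.8]
finger_gap: 0.1
grip_force: 0.0
```

```bash
cat >> h.py <<'E'
def fw(w,u,v):
    z=float(w["z_map"][v,u]);x,y=(u-w["cx"])/w["fx"],(v-w["cy"])/w["fy"];t=np.hypot(x,y)+1e-9;k=np.tan(t)/t
    return (np.linalg.inv(w["view"])@[x*k*z,y*k*z,z,1])[:3]
yy=np.radians(-15.1);R=np.array([[np.cos(yy),-np.sin(yy)],[np.sin(yy),np.cos(yy)]]);O=np.array([469.2,-286.])
def bal(P): return np.append(R.T@(np.asarray(P)[:2]-O),P[2]).round(1)
E
python3 - <<'E'
from h import *
w=r.snapshot("wrist");s=r.sense();print(bal(s["tool_pos"]),s["ft_force"])
for u in(236,260):
  for v in range(215,262,3): print(u,v,bal(fw(w,u,v)))
E
```

```text
[ 70.2  -1.4 141.6] [-0.13057791  0.23447797  0.14396153]
236 215 [ 78.8  14.8 138.2]
236 218 [ 76.8  14.9 138.6]
236 221 [ 74.1  15.1 137.4]
236 224 [ 72.1  15.1 137.9]
236 227 [ 69.8  15.2 137.7]
236 230 [ 69.4  14.9 141.3]
236 233 [ 69.3  14.6 145.6]
236 236 [ 69.1  14.3 149.4]
236 239 [ 68.5  14.2 152.4]
236 242 [ 65.3  14.4 150.4]
236 245 [ 61.8  14.7 147.9]
236 248 [ 57.4  15.1 144.2]
236 251 [ 76.8  11.8 181.7]
236 254 [ 77.5  11.5 185.9]
236 257 [ 76.9  11.3 187.9]
236 260 [ 77.7  11.  192.2]
260 215 [ 78.3  -0.8 137. ]
260 218 [ 76.4  -0.8 137.7]
260 221 [ 73.9  -0.8 136.8]
260 224 [ 71.7  -0.8 136.9]
260 227 [ 69.9  -0.8 137.8]
260 230 [ 69.6  -0.8 141.8]
260 233 [ 69.6  -0.8 146. ]
260 236 [ 68.7  -0.8 148.5]
260 239 [ 67.7  -0.8 150.7]
260 242 [ 80.7  -0.8 178.8]
260 245 [ 80.8  -0.7 182.4]
260 248 [ 80.7  -0.7 185.3]
260 251 [ 81.7  -0.7 190.1]
260 254 [ 81.5  -0.7 192.7]
260 257 [ 81.1  -0.7 194.8]
260 260 [ 81.1  -0.7 197.6]
```

send_rows --pt "12 0 0 0 0 0" --pt "11 0 0 0 0 0" --pt "0 0 12 0 0 0" --pt "0 0 12 0 0 0" --pt "0 0 6 0 0 0"

```text
time: 4.6
tool_pos: [557.8, -310.9, 109.3]
tcp_rot: [-179.9, 0.2, -15.1]
ft_force: [-0.2, -0.1, 0.2]
finger_gap: -0.1
grip_force: 0.0
```

send_rows --pt "0 0 1 0 0 0" --pt "0 0 0 0 0 0"

```text
time: 4.85
tool_pos: [558.9, -311.6, 110.7]
tcp_rot: [180.0, -0.0, -15.1]
ft_force: [0.1, -0.2, 0.2]
finger_gap: 0.4
grip_force: 0.0
```

```bash
python3 - <<'E'
from h import *
w=r.snapshot("wrist");s=r.sense();print(bal(s["tool_pos"]),s["ft_force"])
for v in range(232,250,1): print(v,bal(fw(w,260,v)),bal(fw(w,253,v)))
E
```

```text
[ 93.5  -1.4 111. ] [0.31224363 1.22888067 0.10450419]
232 [105.1  -0.8 138.4] [105.1   3.1 138.4]
233 [104.8  -0.8 139. ] [104.2   3.1 137.9]
234 [103.6  -0.8 137.9] [103.7   3.1 138. ]
235 [103.1  -0.8 138.1] [102.8   3.1 137.5]
236 [102.3  -0.8 137.7] [101.8   3.1 136.8]
237 [101.1  -0.8 136.7] [102.    3.1 138.4]
238 [100.7  -0.8 137.2] [100.8   3.1 137.4]
239 [100.3  -0.8 137.6] [101.    3.1 138.9]
240 [ 99.9  -0.8 138.1] [ 99.6   3.1 137.6]
241 [178.1  -0.5 285.7] [104.5   2.9 147.8]
242 [104.2  -0.8 148.3] [104.6   2.9 149.1]
243 [103.8  -0.8 148.8] [104.4   2.9 150. ]
244 [103.9  -0.8 150.1] [104.2   2.8 150.6]
245 [104.1  -0.8 151.5] [104.7   2.8 152.5]
246 [104.1  -0.8 152.6] [104.5   2.8 153.3]
247 [104.3  -0.8 154. ] [104.6   2.8 154.4]
248 [103.9  -0.8 154.3] [104.2   2.8 154.8]
249 [104.7  -0.7 156.7] [105.3   2.7 157.8]
```

send_rows --pt "0 0 4.5 0 0 0" --pt "-5 0 0 0 0 0" --pt "-5 0 0 0 0 0" --pt "-4 0 0 0 0 0" --pt "-3 0 0 0 0 0"

```text
time: 5.52
tool_pos: [542.4, -307.1, 106.1]
tcp_rot: [180.0, -0.0, -15.1]
ft_force: [2.1, -0.8, -1.0]
finger_gap: -0.2
grip_force: 0.8
```

send_rows --pt "-3 0 0 0 0 0" --pt "-4 0 0 0 0 0" --pt "-4 0 0 0 0 0" --pt "-4 0 0 0 0 0" --pt "0 0 0 0 0 0"

```text
time: 6.15
tool_pos: [527.5, -303.3, 106.0]
tcp_rot: [180.0, 0.0, -15.1]
ft_force: [-0.8, -0.0, -0.5]
finger_gap: -0.0
grip_force: 0.0
```

```bash
python3 - <<'E'
from h import *
w=r.snapshot("wrist");s=r.sense();print(bal(s["tool_pos"]),s["ft_force"])
for v in range(214,270,4): print(v,bal(fw(w,232,v)),bal(fw(w,260,v)))
E
```

```text
[ 60.8  -1.5 105.9] [-0.08162323  0.36099073  0.51802337]
214 [ 85.4  13.8 138.5] [ 85.5  -0.8 138.6]
218 [ 82.8  13.9 137.6] [ 82.6  -0.8 137.2]
222 [ 80.6  14.  138. ] [ 80.5  -0.8 137.7]
226 [ 78.1  14.1 137.7] [ 78.3  -0.8 138.1]
230 [ 75.7  14.2 137.5] [ 76.   -0.8 138.1]
234 [ 73.4  14.3 137.8] [ 73.8  -0.8 138.5]
238 [ 71.1  14.3 138. ] [ 71.3  -0.8 138.3]
242 [ 68.3  14.5 137.4] [ 71.9  -0.8 144. ]
246 [ 66.1  14.5 138. ] [ 71.7  -0.8 147.9]
250 [ 63.4  14.7 137.8] [ 72.   -0.8 152.6]
254 [ 60.5  14.8 137.2] [ 72.2  -0.8 156.8]
258 [ 67.8  13.2 153.6] [ 71.8  -0.8 159.9]
262 [ 67.9  12.9 157.5] [ 71.8  -0.8 163.6]
266 [ 68.2  12.5 161.6] [ 71.7  -0.8 166.8]
```

send_rows --pt "-3 0 0 0 0 0" --pt "-4 0 0 0 0 0" --pt "-3 0 0 0 0 0" --pt "-2 0 0 0 0 0" --pt "0 0 0 0 0 0"

```text
time: 6.82
tool_pos: [516.1, -300.0, 106.0]
tcp_rot: [-180.0, 0.0, -15.1]
ft_force: [-0.7, -0.1, -0.8]
finger_gap: -0.1
grip_force: 0.0
```

send_rows --pt "-1.5 0 0 0 0 0" --pt "-1.5 0 0 0 0 0" --pt "-1 0 0 0 0 0"

```text
time: 7.2
tool_pos: [512.5, -299.0, 106.0]
tcp_rot: [-180.0, -0.0, -15.1]
ft_force: [1.6, 0.8, 0.1]
finger_gap: -0.2
grip_force: 0.8
```

send_rows --pt "-1 0 0 0 0 0" --pt "-1 0 0 0 0 0" --pt "-1 0 0 0 0 0"

```text
time: 7.58
tool_pos: [509.6, -298.2, 106.0]
tcp_rot: [-180.0, 0.0, -15.1]
ft_force: [1.1, 0.3, -0.5]
finger_gap: 0.1
grip_force: 0.8
```

send_rows --pt "-1 0 0 0 0 0" --pt "-1 0 0 0 0 0"

```text
time: 7.82
tool_pos: [507.6, -297.6, 106.0]
tcp_rot: [-180.0, 0.0, -15.1]
ft_force: [1.0, -0.9, -0.6]
finger_gap: 0.3
grip_force: 0.8
```

send_rows --pt "-1 0 0 0 0 0" --pt "-1 0 0 0 0 0"

```text
time: 8.07
tool_pos: [506.2, -297.3, 106.1]
tcp_rot: [180.0, -0.1, -15.1]
ft_force: [6.4, -0.9, -3.5]
finger_gap: -0.3
grip_force: 3.2
```

send_rows --pt "-1 0 0 0 0 0"

```text
time: 8.2
tool_pos: [506.2, -297.3, 106.2]
tcp_rot: [180.0, -0.2, -15.1]
ft_force: [11.8, -1.9, -6.6]
finger_gap: -0.3
grip_force: 5.9
```

send_rows --pt "-1 0 0 0 0 0"

```text
time: 8.32
tool_pos: [506.2, -297.3, 106.3]
tcp_rot: [180.0, -0.3, -15.1]
ft_force: [17.5, -4.3, -10.5]
finger_gap: 0.5
grip_force: 8.5
```

send_rows --pt "2 0 0 0 0 0" --pt "5 0 0 0 0 0" --pt "3 0 -10 0 0 0" --pt "0 0 -25 0 0 0" --pt "0 0 -25 0 0 0"

```text
time: 8.95
tool_pos: [513.4, -299.4, 167.2]
tcp_rot: [180.0, 0.0, -15.1]
ft_force: [0.5, 0.4, -0.1]
finger_gap: -0.3
grip_force: 0.0
```

send_rows --pt "-20 -8 0 0 0 0" --pt "-30 -10 0 0 0 0" --pt "-35 -11 0 0 0 0" --pt "-25 -8 0 0 0 0" --pt "-10 -6 0 0 0 0"

```text
time: 9.57
tool_pos: [408.3, -226.2, 166.8]
tcp_rot: [180.0, -0.0, -15.2]
ft_force: [-0.8, -0.4, 0.6]
finger_gap: -0.1
grip_force: 0.0
```

send_rows --pt "0 0 0 0 0 0" --pt "0 0 0 0 0 0"

```text
time: 9.82
tool_pos: [409.6, -226.9, 166.4]
tcp_rot: [180.0, -0.0, -15.1]
ft_force: [0.3, -0.3, -0.9]
finger_gap: -0.3
grip_force: 0.0
```

```bash
python3 - <<'E'
from h import *
w=r.snapshot("wrist");b=r.snapshot("top");a=r.snapshot("scene");s=r.sense();print(bal(s["tool_pos"]),s["tool_pos"],s["ft_force"])
def scan(x):
    P=O+R@[x,-18]; u,v=w2px(b,[*P,146]); return px2w(b,u,v)[2].round(0)
print([(x,scan(x)) for x in range(-4,80,4)])
c=[cv2.resize(i,(400,400),interpolation=cv2.INTER_CUBIC) for i in (b["img"][95:255,140:300],a["img"][100:220,170:290])]
cv2.imwrite("pics/g.png",np.hstack(c))
E
```

```text
[-73.3  41.6 166. ] [ 409.26833244 -226.77489545  165.95849161] [0.63616248 0.38207601 0.75972163]
[(-4, np.float64(96.0)), (0, np.float64(123.0)), (4, np.float64(141.0)), (8, np.float64(137.0)), (12, np.float64(142.0)), (16, np.float64(143.0)), (20, np.float64(146.0)), (24, np.float64(149.0)), (28, np.float64(139.0)), (32, np.float64(137.0)), (36, np.float64(137.0)), (40, np.float64(136.0)), (44, np.float64(137.0)), (48, np.float64(136.0)), (52, np.float64(137.0)), (56, np.float64(137.0)), (60, np.float64(136.0)), (64, np.float64(136.0)), (68, np.float64(135.0)), (72, np.float64(136.0)), (76, np.float64(136.0))]
```

View pics/g.png

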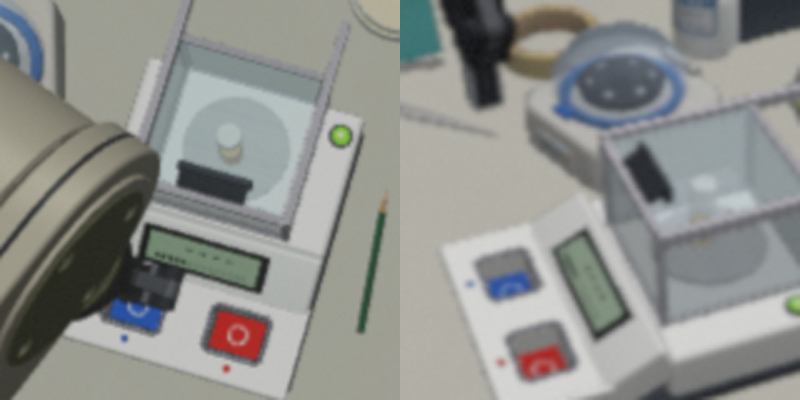

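```bash
python3 - <<'E'
from h import *
import pickle
a,b=pickle.load(open("s.pkl","rb"))
def ray(s,u,v,zw):
    T=np.linalg.inv(s["view"]);d=T[:3,:3]@[(u-s["cx"])/s["fx"],(v-s["cy"])/s["fy"],1];o=T[:3,3]
    return o+d*(zw-o[2])/d[2]
for n,c,k in(("blue",0,2),("red",2,0)):
    i=b["img"][200:245,165:260].astype(int); m=((i[...,c]-i[...,k])>50).astype(np.uint8)
    nn,l,st,_=cv2.connectedComponentsWithStats(m);j=1+st[1:,4].argmax();vv,uu=np.where(l==j)
    q=np.array([bal(ray(b,u+165,v+200,32)) for u,v in zip(uu,vv)])
    print(n,np.percentile(q,[3,97],axis=0)[:,:2].round(1),q.mean(0).round(1))
E
```

```text
blue [[-90.2  24.6]
 [-61.2  62.2]] [-75.8  43.3  32. ]
red [[-91.8 -60.1]
 [-62.7 -21.7]] [-77.3 -40.9  32. ]
```

send_rows --pt "-2.5 -1.2 20 0 0 0" --pt "0 0 35 0 0 0" --pt "0 0 35 0 0 0" --pt "0 0 30 0 0 0" --pt "0 0 15 0 0 0"

```text
time: 10.6
tool_pos: [405.8, -224.0, 29.0]
tcp_rot: [-179.9, 0.2, -15.1]
ft_force: [-0.0, 0.2, 0.0]
finger_gap: -0.5
grip_force: 0.0
```

send_rows --pt "0 0 0 0 0 0" --pt "0 0 0 0 0 0"

```text
time: 10.85
tool_pos: [407.7, -225.3, 32.3]
tcp_rot: [180.0, -0.1, -15.1]
ft_force: [0.7, -0.5, 0.0]
finger_gap: -0.0
grip_force: 0.0
```

```bash
python3 - <<'E'
from h import *
a=r.snapshot("scene");w=r.snapshot("wrist");s=r.sense();print(bal(s["tool_pos"]),s["ft_force"])
for v in range(232,250,2): print(v,bal(fw(w,260,v)),bal(fw(w,253,v)))
c=[cv2.resize(i,(400,400),interpolation=cv2.INTER_CUBIC) for i in (w["img"][190:270,216:296],a["img"][130:210,170:250])]
cv2.imwrite("pics/i.png",np.hstack(c))
E
```

```text
[-75.   42.5  32.5] [ 0.02865525 -0.30152625  0.37339874]
232 [-76.1  43.1  34.1] [-76.6  47.7  33. ]
234 [-77.7  43.1  33.8] [-77.3  47.6  34.6]
236 [-79.1  43.1  33.9] [-79.6  47.7  33. ]
238 [-80.4  43.1  34.3] [-81.5  47.7  32.2]
240 [-82.1  43.1  33.8] [-83.1  47.7  31.9]
242 [-63.8  43.2  70.8] [-63.7  46.8  71. ]
244 [-64.   43.2  72.6] [-63.7  46.8  73.1]
246 [-64.3  43.2  74.2] [-64.   46.8  74.8]
248 [-64.5  43.2  75.9] [-64.4  46.7  76.2]
```

View pics/i.png

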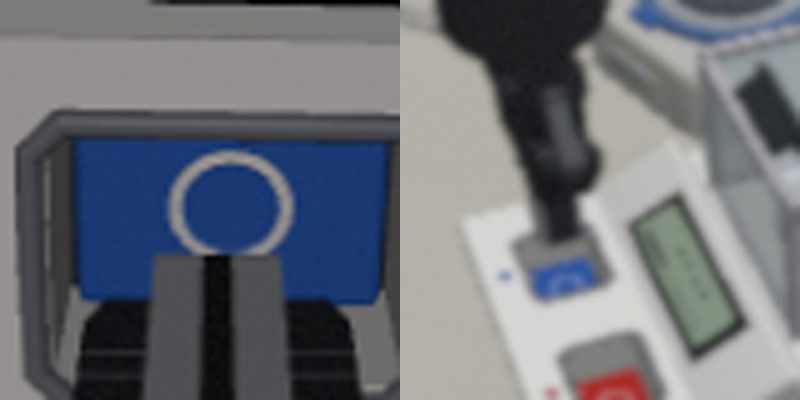

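```bash
python3 - <<'E'
from h import *
w=r.snapshot("wrist");s=r.sense();print(bal(s["tool_pos"]))
for u,v in[(232,225),(233,240),(292,225),(291,240),(250,219),(240,219),(280,219),(234,248),(289,248),(233,249)]: print(u,v,bal(fw(w,u,v)),w["img"][v,u])
# tip side extents
for u in range(228,300,4): print(u,bal(fw(w,u,256)),w["img"][256,u])
E
```

```text
[-75.1  42.6  32.3]
232 225 [-72.2  61.4  31.8] [108  53  24]
233 240 [-82.4  61.   33.4] [114  56  25]
292 225 [-71.9  22.2  32.5] [100  49  23]
291 240 [-82.9  22.5  32.7] [98 46 21]
250 219 [-67.5  49.5  32.5] [115  56  26]
240 219 [-67.6  56.   32.3] [114  57  25]
280 219 [-67.6  30.2  32.4] [115  58  29]
234 248 [-89.6  60.7  31.5] [114  56  27]
289 248 [-88.7  23.6  33.2] [114  56  27]
233 249 [-89.8  61.3  32.4] [100  48  21]
228 [-92.   64.3  38.2] [69 71 71]
232 [-92.1  61.6  38. ] [62 63 63]
236 [-67.2  55.2  79.4] [19 18 16]
240 [-67.9  53.3  78.3] [20 17 18]
244 [-67.8  51.3  78.4] [15 13  9]
248 [-63.9  49.   84.9] [82 79 78]
252 [-64.2  47.1  84.5] [81 78 78]
256 [-63.7  45.1  85.3] [36 36 35]
260 [-64.   43.2  84.8] [14 11 13]
264 [-64.2  41.3  84.4] [82 79 78]
268 [-63.7  39.4  85.2] [82 79 78]
272 [-63.8  37.5  85. ] [82 79 78]
276 [-67.6  35.2  78.9] [21 16 15]
280 [-67.8  33.1  78.6] [19 17 16]
284 [-67.8  31.1  78.5] [19 16 15]
288 [-93.1  24.4  36.4] [107 109 109]
292 [-93.4  21.6  35.8] [107 108 108]
296 [-88.7  20.   43.8] [64 66 67]
```

send_rows --pt "-0.5 1 10 0 0 0" --pt "0 0 10 0 0 0" --pt "0 0 7 0 0 0" --pt "0 0 3 0 0 0" --pt "0 0 0 0 0 0"

```text
time: 11.62
tool_pos: [405.8, -225.3, 0.7]
tcp_rot: [-180.0, 0.0, -15.1]
ft_force: [-0.7, -0.8, 0.1]
finger_gap: 0.1
grip_force: 0.0
```

send_rows --pt "0 0 2 0 0 0" --pt "0 0 2 0 0 0" --pt "0 0 2 0 0 0" --pt "0 0 0 0 0 0"

```text
time: 12.12
tool_pos: [406.4, -225.7, -3.9]
tcp_rot: [180.0, -0.0, -15.1]
ft_force: [-4.1, 4.3, 13.5]
finger_gap: -0.1
grip_force: 6.8
```

send_rows --pt "0 0 1 0 0 0" --pt "0 0 0 0 0 0"

```text
time: 12.38
tool_pos: [406.5, -225.8, -4.1]
tcp_rot: [180.0, -0.0, -15.1]
ft_force: [-8.9, 6.2, 24.8]
finger_gap: 0.3
grip_force: 11.9
```

```bash
python3 - <<'E'
from h import *
w=r.snapshot("wrist");s=r.sense();print(bal(s["tool_pos"]),s["ft_force"],s["wrist_torque"])
i=w["img"].astype(int);m=((i[...,0]-i[...,2])>50);m[:, :216]=0;m[:,310:]=0;m[:190]=0;m[275:]=0
v,u=np.where(m);q=np.array([bal(fw(w,a,b)) for a,b in zip(u,v)]);print(len(q),np.percentile(q,[5,50,95],axis=0))
cv2.imwrite("pics/j.png",cv2.resize(w["img"][180:280,206:306],(500,500),interpolation=cv2.INTER_CUBIC))
E
```

```text
[-76.2  41.8  -4.1] [-8.78842052  5.19551235 23.52909005] [1.03066361 1.63234954 0.02359074]
523 [[-88.    22.4   27.4 ]
 [-77.1   28.7   28.4 ]
 [-71.01  61.8   30.19]]
```

View pics/j.png

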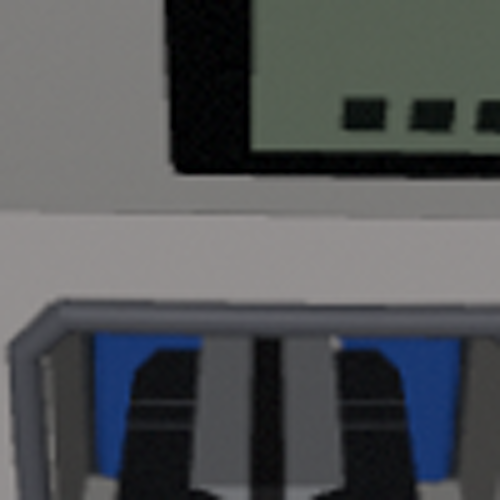

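send_rows --pt "0 0 -0.5 0 0 0" --pt "0 0 0 0 0 0" --pt "0 0 0 0 0 0" --pt "0 0 0 0 0 0" --pt "0 0 0 0 0 0"

```text
time: 13.05
tool_pos: [406.4, -225.7, -4.0]
tcp_rot: [180.0, -0.0, -15.1]
ft_force: [-6.5, 5.4, 18.7]
finger_gap: -0.2
grip_force: 9.2
```

send_rows --pt "0 0 -2 0 0 0" --pt "0 0 -6 0 0 0" --pt "0 0 -12 0 0 0" --pt "0 0 -25 0 0 0" --pt "0 0 -35 0 0 0"

```text
time: 13.68
tool_pos: [405.2, -224.8, 74.8]
tcp_rot: [-180.0, 0.1, -15.1]
ft_force: [1.7, -0.5, -0.2]
finger_gap: 0.0
grip_force: 0.0
```

send_rows --pt "0 0 -40 0 0 0" --pt "0 0 -40 0 0 0" --pt "0 0 0 0 0 0" --pt "0 0 0 0 0 0"

```text
time: 14.18
tool_pos: [405.9, -225.3, 154.3]
tcp_rot: [-180.0, 0.0, -15.1]
ft_force: [0.0, 0.3, -0.3]
finger_gap: -0.0
grip_force: 0.0
```

```bash
python3 - <<'E'
from h import *
w=r.snapshot("wrist");b=r.snapshot("top");s=r.sense();print(bal(s["tool_pos"]),s["ft_force"])
i=w["img"].astype(int)
v,u=np.where((i[...,0]-i[...,2])>50);q=np.array([bal(fw(w,a,c)) for a,c in zip(u,v)])
q=q[(abs(q[:,0]+77)<20)&(abs(q[:,1]-42)<22)];print(len(q),np.median(q,axis=0))
print([(x,px2w(b,*w2px(b,[*(O+R@[x,-18]),146]))[2].round(0)) for x in range(0,40,4)])
cv2.imwrite("pics/k.png",np.hstack([w["img"][:,60:460],cv2.resize(b["img"][85:260,160:290],(285,384))]))
E
```

```text
[-77.7  42.3 153.1] [ 0.15092359 -0.52960284 -0.37343769]
890 [-76.9  42.4  32.7]
[(0, np.float64(120.0)), (4, np.float64(141.0)), (8, np.float64(140.0)), (12, np.float64(143.0)), (16, np.float64(143.0)), (20, np.float64(148.0)), (24, np.float64(148.0)), (28, np.float64(136.0)), (32, np.float64(136.0)), (36, np.float64(137.0))]
```

View pics/k.png

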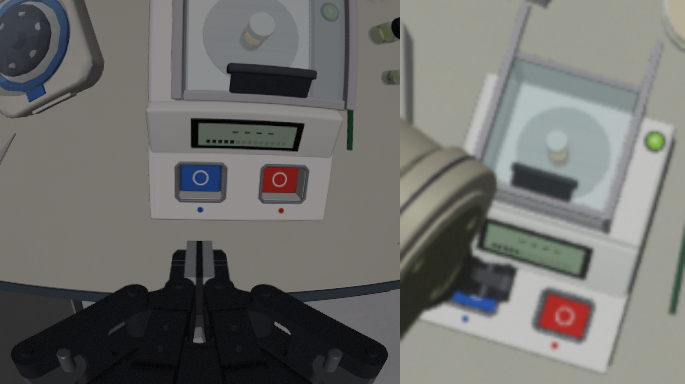

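```bash
python3 -c "
from bench import r
print(r.hand_in())"
```

```text
the job is handed in; nothing more can be done
None
```

I pushed the lid shut against its stop, then pressed the tare key to its stop for about 1 s; it came back up. The sample vial still stands on the pan, nothing was picked up, and the job is handed in with the arm clear (no verdict came back); pushes peaked at about 21 N on the lid and 27 N on the key, and the display reads "----" as before, so it does not confirm the tare.

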